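# Put the upholstery bench set into its foam nests

## Task

Put the bench set away: stand each of the two round button dies and the square weight upright, right down in the foam nest cut to its own shape and size. Press the tape measure, upright, fully home into the snug slot of its own nest, and let go of everything.

Things in the scene. Friction and masses are not known exactly. Their poses are not given: they have to be found in the camera images.
- large_die: The larger of two bare steel button dies (0.3 kg): a round foot 50 mm across and 18 mm high with a narrower round stem rising from it. The stem is 24 mm across, from 18 mm up to the flat top at 50 mm: grip it from above. Origin: centre of its underside; z up along the stem.
- small_die: The smaller bare steel button die (0.18 kg): a round foot 34 mm across and 18 mm high, the same stem. The stem is 24 mm across, from 18 mm up to the flat top at 50 mm: grip it from above. Origin: centre of its underside; z up along the stem.
- square_weight: Dark steel pattern weight (0.4 kg): a square foot 50 x 50 mm and 18 mm high with a round stem in its middle. The stem is 24 mm across, from 18 mm up to the flat top at 50 mm: grip it from above. Origin: centre of its underside; z up along the stem. x and y along the sides of the foot.
- tape_measure: Black tape measure (0.2 kg) standing on its edge: 66 mm long (x), 34 mm thick (y), 62 mm high, flat sides with a round steel disc on each; grip it across its thickness, near the top. Origin: centre of its underside; z up.
- nest_large: Fixed block of firm cream foam, 100 x 100 mm and 30 mm high, with the larger round cutout in its middle, 60 mm across and 20 mm deep (its floor lies 10 mm above the bench). For the large die. Origin: centre of its underside on the bench; z up, x and y along its sides.
- nest_small: Fixed block of firm cream foam, 100 x 100 mm and 30 mm high, with the smaller round cutout in its middle, 44 mm across and 20 mm deep (floor 10 mm above the bench). For the small die. Origin: centre of its underside on the bench; z up, x and y along its sides.
- nest_square: Fixed block of firm cream foam, 100 x 100 mm and 30 mm high, with a square cutout in its middle, 60 x 60 mm, sides parallel to the block's, 20 mm deep (floor 10 mm above the bench). For the square weight. Origin: centre of its underside on the bench; z up, x and y along its sides.
- nest_tape: Fixed cream foam block, 100 x 100 mm, 34 mm high, with a slot in its middle, 76 mm long (x), floor 10 mm above the bench. Springy foam lips along it stand 30 mm apart, sloping to 41 mm apart over the upper 14 mm; each yields up to 6 mm. The tape measure sticks part-way and needs a push of 5 to 25 N down to the floor. Origin: centre of its underside; z up, x and y along its sides.
Mind the look-alikes: they are no part of the job. What is shaped like the square_weight but orange or pink is not meant.

How it is judged (in metres and radians):
At the end, for the whole second after the job is handed in: Each of the four things stands in its own nest: its origin within 10 mm, seen from above, of the nest's origin and no more than 13.5 mm above the nest's underside (the cutout floor is at 10 mm), upright within 0.12 rad, at rest (below 0.02 m/s) (horizontal distance between large_die and nest_large below 0.01 m and z of large_die in the frame of nest_large below 0.0135 m and angle between each of large_die, small_die, square_weight, tape_measure's own z axis and vertical below 0.12 rad and linear speed of each of large_die, small_die, square_weight, tape_measure below 0.02 m/s and horizontal distance between small_die and nest_small below 0.01 m and z of small_die in the frame of nest_small below 0.0135 m and horizontal distance between square_weight and nest_square below 0.01 m and z of square_weight in the frame of nest_square below 0.0135 m and horizontal distance between tape_measure and nest_tape below 0.01 m and z of tape_measure in the frame of nest_tape below 0.0135 m); the robot touches nothing.
It also fails if it takes over 96 s, if anything falls off the work surface, if the arm or the gripper's body presses on something with over 40 N, if the wrist force passes 120 N, or if a joint passes its speed limit or range.

## Robot

A 6-joint arm with a two-finger parallel gripper is mounted at the origin on the work surface. World frame = base frame: x ahead of the robot, y to its left, z up, the work surface at z = 0. Lengths are in m, angles in degrees, forces in N, time in s.
With the tool pointing down it reaches from about 0.35 to 0.875 m from the base axis. Payload 15.5 kg.
Tool frame: the origin (TCP) lies between the finger pads; the fingertips stand 14 mm ahead of it and the grasp point (between the pads) lies 5 mm behind it (env.tip_reach is the distance from the TCP to the fingertips, in m); z points along the fingers, y is the line along which they close (so a half turn about z gives the same grasp; the last joint's range is limited). The gripper opens to 85 mm and grips with 20 to 120 N. Pads are 22 mm wide; open, the fingers measure 114 mm over their backs; the gripper's body (76 mm by 85 mm) begins 54 mm behind the grasp point. The pads swing forward as they close: fully open they stand 13 mm farther back than shut.
Start: joints at [-5.472, 28.281, 77.091, -0, 74.628, -5.472], TCP at [0.625, 0, 0.245] pointing down, gripper open.
Joint ranges: [-166.48, 166.48], [-47.26, 123.95], [12.59, 153.08], [-70.14, 250.14], [6.76, 159.57], [-176.63, 176.63]. Speed limits (degrees/s): [108.29, 108.29, 147.25, 172.46, 172.46, 172.46].

## Interface

Orientations are given as a 3x3 rotation matrix whose columns are the frame's x, y, z axes.
In Python, from workcell import monitor, vision, close_job, env gives the robot as it stands.
- The arm moves only by the shell command python3 -m jog 'ROWS' [OPENING] [FORCE]. ROWS is a JSON object of lists of equal length, an entry for each row: "xyz": the shift along the tool's x, y, z in cm, a list of three; "turn": the turn about the tool's z in rad. A call has 1 to 10 rows; each row is the pose to reach, as a shift and turn from the pose commanded when the call began, along the tool's axes at that moment; what a row does not reach only later rows make up. A row lasts 1/12 s, in which the tool goes at most 41.7 mm and 7.16 degrees, less where a joint would pass 70% of its speed; a pose out of reach is approached as far as the arm can. A call with a gripper value outside its range is refused whole. OPENING is the finger opening in cm, from 0 to 8.54, set as the call begins (- or left out, the last holds). The fingers move at their own pace and stop on an object; FORCE is the grip in N (left out, the last holds). Time passes only in rows, so rows that repeat a pose let the fingers close. It gives the time, the measured TCP pose, the force, the opening and the grip force at its end, in the units of the state.
- monitor.state(): the state, without advancing time (a new reading comes with each control period).
- vision.snapshot(name): name is "scene" or "side" or "wrist"; returns a dict with "image" (480x640x3 uint8, red, green, blue), "z_map" (480x640 float32, m along the optical axis (not along the pixel's ray), 0 where there is no reading), "fx", "fy", "cx", "cy" (pixels), "R" (3x3) and "t" (3): a world point X has camera coordinates R X + t. Camera axes: x right, y down, z forward; pixel columns grow to the right and rows downward; lengths in m; the calibration is good to about 2 mm. A picture is of the moment at which its call begins.
- close_job(): hands the job in; it is judged then, once.
The state is a dict: "t": time; "q": joint angles; "qd": joint speeds; "joint_torque": joint torques, N m; "ee_pos": TCP position; "eef_rot": TCP orientation; "ft_force": force on the tool from outside, world axes, zero at the start; "ft_torque": the same for the moment, N m; "finger_gap": opening from 0.0 (shut) to 1.0 (fully open); "finger_force": force on a finger pad.
Only numpy, scipy, OpenCV 4.12 (cv2) and the standard library are available. Lean on these libraries where they do the work, as an engineer would, in place of code of your own. Each camera call takes 0.05 s, during which the arm holds its last target. There are 200 camera calls.

## Working session

There is one attempt and no reset: what is moved stays moved. The work goes in short steps, Python scripts to look and compute and a shell command to move; the robot and the scene stay as the last step left them, time stands still between calls to the robot, and variables do not carry over. Pictures are saved under pics/ and viewed, at most 14 in all, crops included, and the job is handed in when it is done.

```bash
ls; mkdir -p pics; cat > h.py <<'E'
import numpy as np, cv2
from workcell import monitor, vision, close_job, env
def snap(n, f=None):
    s=vision.snapshot(n)
    if f: cv2.imwrite(f'pics/{f}.png', s['image'][:,:,::-1])
    np.savez(f'{n}.npz', **s); return s
def cloud(s):
    z=s['z_map']; v,u=np.indices(z.shape)
    P=np.stack([(u-s['cx'])/s['fx']*z,(v-s['cy'])/s['fy']*z,z],-1)
    return (P-s['t'])@s['R']   # R^T (P-t)
E
python3 - <<'E'
from h import *
for n in("scene","side","wrist"):
    s=snap(n,n+'0'); print(n,(-s['R'].T@s['t']).round(3),s['R'].round(2).tolist(),s['fx'])
st=monitor.state(); print(st)
E
```

```text
pics
scene [0.808 0.607 0.819] [[-0.87, 0.49, -0.01], [0.37, 0.64, -0.68], [-0.33, -0.59, -0.74]] 515.4509468067108
side [ 0.386 -0.742  0.91 ] [[0.99, -0.1, 0.01], [-0.07, -0.76, -0.64], [0.07, 0.64, -0.77]] 552.3552152617231
wrist [0.624 0.076 0.374] [[1.0, -0.0, -0.0], [-0.0, -0.95, 0.3], [-0.0, -0.3, -0.95]] 382.7130877887284
{'t': 0.15, 'q': array([-5.46936015e+00,  2.83080272e+01,  7.71190866e+01, -1.19286853e-03,
        7.46265768e+01, -5.47257399e+00]), 'qd': array([ 0.05183301, -0.10199763, -0.14770981, -0.06623742,  0.0131185 ,
       -0.02185423]), 'joint_torque': array([ 4.76028199e-04, -8.82539248e+01, -3.84067369e+01, -1.70366275e-04,
        7.04737889e-03, -2.97315989e-05]), 'ee_pos': array([6.24744218e-01, 4.72480736e-05, 2.44822225e-01]), 'eef_rot': array([[-6.15884950e-05,  9.99999561e-01, -9.34725465e-04],
       [ 9.99999996e-01,  6.16533291e-05,  6.93330156e-05],
       [ 6.93906141e-05, -9.34721191e-04, -9.99999561e-01]]), 'ft_force': array([ 0.22876351,  0.53916371, -0.10544664]), 'ft_torque': array([ 0.03705123, -0.00151236,  0.02082086]), 'finger_force': 0.0, 'finger_gap': 1.0002734833073101}
```

View pics/scene0.png

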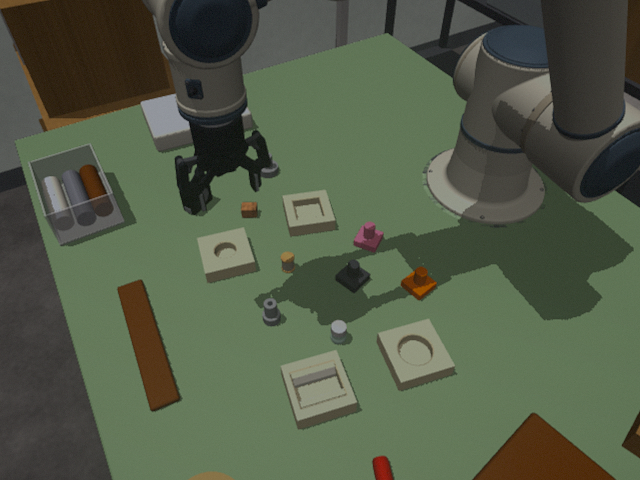

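View pics/side0.png

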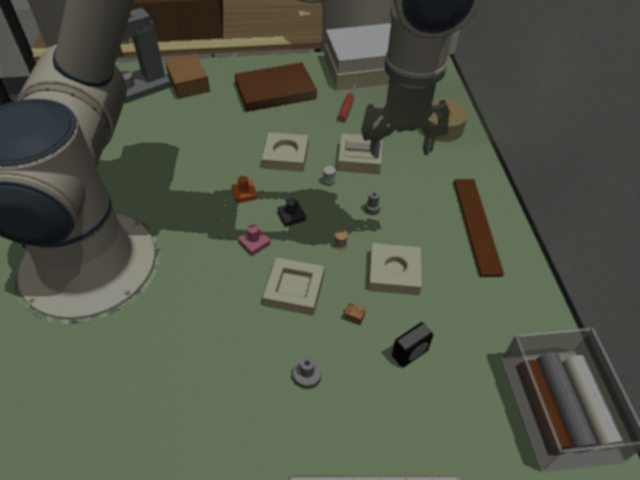

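Side view: the large die is at (307,373), the small die at (373,203), the square weight at (291,211) and the tape at (412,344). Nests: large (287,150), small (396,267), square (294,285), tape (360,152).
Square-weight candidates are dark (291,211), orange (244,188) and pink (254,238). The dark one fits, since the task excludes orange and pink. For the small die, (373,203) is the only foot-and-stem shape; (329,175) is a plain white cylinder. I'll measure next, with an enlarged crop to confirm.

```bash
cat > m.py <<'E'
from h import *
def rect(Q,zlo,zhi,c,r):
    m=(Q[:,2]>zlo)&(Q[:,2]<zhi)&(np.hypot(Q[:,0]-c[0],Q[:,1]-c[1])<r); q=Q[m]
    R=cv2.minAreaRect((q[:,:2]*1000).astype(np.float32))
    return len(q),np.round(R[0],1),np.round(R[1],1),round(R[2],1),q[:,:2].mean(0).round(4)
if __name__=='__main__':
    S={'side':dict(nl=(287,142),ns=(396,250),nq=(294,270),nt=(360,142),ld=(307,361),sd=(373,195),sw=(291,203),tp=(412,334)),
       'scene':dict(nl=(415,330),ns=(226,238),nq=(308,198),nt=(318,362),ld=(269,160),sd=(270,302),sw=(353,266))}
    for n in S:
        C=cloud(np.load(n+'.npz'));
        for k,(u,v) in S[n].items():
            p=np.median(C[v-6:v+7,u-6:u+7].reshape(-1,3),0)
            Q=C.reshape(-1,3)
            if k[0]=='n': h=.034 if k=='nt' else .03; a=rect(Q,h-.004,h+.005,p,.085)
            elif k=='tp': a=rect(Q,.055,.07,p,.06)
            else: a=rect(Q,.0465,.055,p,.04),rect(Q,.0145,.0225,p,.05)
            print(n,k,p.round(3),a)
    im=np.load('side.npz')['image'][:,:,::-1]
    cv2.imwrite('pics/crop.png',cv2.resize(im[120:400,220:450],None,fx=2.1,fy=2.1,interpolation=cv2.INTER_CUBIC))
E
python3 m.py
```

```text
side nl [0.435 0.317 0.022] (804, array([430.1, 288.6]), array([107.7, 100.6]), 78.3, array([0.4294, 0.2882]))
side ns [ 0.634 -0.052  0.029] (1466, array([626.3, -86.5]), array([ 98.1, 100.3]), 78.3, array([ 0.6266, -0.0856]))
side nq [ 0.421 -0.078  0.025] (1286, array([ 419.2, -111.3]), array([102.9, 100.8]), 72.0, array([ 0.4182, -0.1097]))
side nt [0.609 0.284 0.032] (650, array([609.8, 261.5]), array([106.4,  99.7]), 77.5, array([0.5996, 0.2544]))
side ld [ 0.427 -0.294  0.049] ((143, array([ 427.1, -298.9]), array([25.1, 22.3]), 84.9, array([ 0.4268, -0.2994])), (350, array([ 426.9, -301.1]), array([45. , 47.6]), 85.3, array([ 0.4264, -0.3048])))
side sd [0.611 0.092 0.044] ((74, array([610.6,  89.5]), array([27.2, 20.9]), 66.5, array([0.6103, 0.0891])), (67, array([610.2,  85.8]), array([28.8, 31.5]), 80.7, array([0.6094, 0.0825])))
side sw [0.428 0.087 0.043] ((69, array([428.3,  85.5]), array([21.1, 23.3]), 42.7, array([0.4289, 0.086 ])), (270, array([428.8,  85.4]), array([49.9, 52. ]), 17.4, array([0.4284, 0.0806])))
side tp [ 0.617 -0.267  0.061] (666, array([ 618.5, -27
[... 538 characters left out ...]
4 0.011 0.293] ((0, array([0., 0.]), array([0., 0.]), 0.0, array([nan, nan])), (28, array([530.9,   5.7]), array([ 6.5, 22.2]), 56.6, array([0.5311, 0.0061])))
scene sd [0.608 0.09  0.048] ((116, array([610.9,  92.8]), array([24.6, 21.9]), 62.9, array([0.611, 0.093])), (105, array([611.3,  95.3]), array([28.8, 31.9]), 66.9, array([0.6132, 0.0988])))
scene sw [0.431 0.092 0.047] ((92, array([428.6,  89.7]), array([22.4, 21.1]), 7.9, array([0.4291, 0.0901])), (342, array([429. ,  90.2]), array([50.9, 50.2]), 16.9, array([0.433 , 0.0954])))m.py:5: RuntimeWarning: Mean of empty slice.
  return len(q),np.round(R[0],1),np.round(R[1],1),round(R[2],1),q[:,:2].mean(0).round(4)
  ret = um.true_divide(
```

View pics/crop.png

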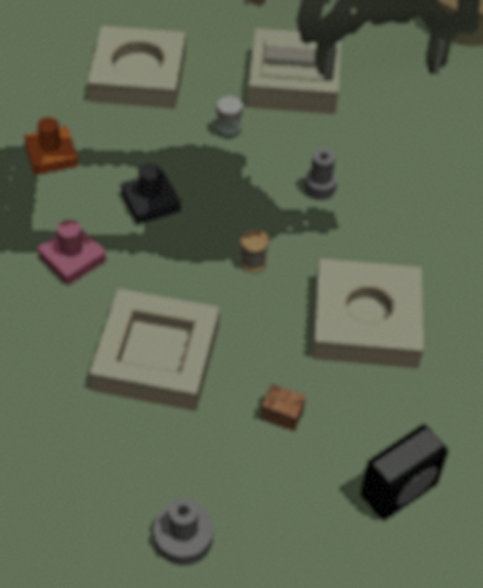

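The crop confirms it: the dark weight at crop (150,190), between orange (50,145) and pink (72,250), is the square weight. The small die is at (320,175) and the large die at (183,530). I'll refine the tape nest and check clearance to the neighbours.

```bash
python3 - <<'E'
from m import *
for n in('side','scene','wrist'):
    Q=cloud(np.load(n+'.npz')).reshape(-1,3)
    print(n,'nt',rect(Q,.030,.038,(.606,.262),.073),'slotfloor',rect(Q,.006,.014,(.606,.262),.045))
for k,(u,v) in dict(orange=(244,181),pink=(253,230),white=(329,170),wood=(341,233),brown=(355,310)).items():
    C=cloud(np.load('side.npz'));print(k,np.median(C[v-3:v+4,u-3:u+4].reshape(-1,3),0).round(3))
E
python3 -m jog '{"xyz":[[-4,-2.6,0],[-8,-5.2,0],[-12,-7.8,0],[-16,-10.4,0],[-20,-13,0],[-24,-15.6,0],[-27,-17.6,0],[-29.8,-19.8,0],[-29.8,-19.8,0],[-29.8,-19.8,0]],"turn":[0,0,0,0,0,0,0,0,0,0]}' 5 50
```

```text
side nt (656, array([609.9, 261.5]), array([106.5,  99.7]), 77.6, array([0.6001, 0.2538])) slotfloor (88, array([606.7, 275.7]), array([15.3, 63.7]), 76.9, array([0.6063, 0.2764]))
scene nt (2452, array([609.7, 264. ]), array([102.8, 100.6]), 77.7, array([0.6107, 0.2665])) slotfloor (653, array([607.4, 261.4]), array([27.5, 74.3]), 78.6, array([0.6076, 0.2609]))
wrist nt (0, array([0., 0.]), array([0., 0.]), 0.0, array([nan, nan])) slotfloor (0, array([0., 0.]), array([0., 0.]), 0.0, array([nan, nan]))
orange [0.329 0.161 0.048]
pink [0.344 0.013 0.049]
white [0.523 0.188 0.039]
wood [ 0.526 -0.     0.034]
brown [ 0.528 -0.185  0.025]
t: 0.98
ee_pos: [0.4245, -0.3014, 0.2452]
eef_rot: [[0.004, 1.0, -0.001], [1.0, -0.004, -0.001], [-0.001, -0.001, -1.0]]
ft_force: [0.3, -0.4, -0.5]
finger_gap: 0.586
finger_force: 0.0m.py:5: RuntimeWarning: Mean of empty slice.
  return len(q),np.round(R[0],1),np.round(R[1],1),round(R[2],1),q[:,:2].mean(0).round(4)
  ret = um.true_divide(
```

```bash
python3 - <<'E'
from m import *
C=cloud(snap('wrist')).reshape(-1,3)
print(rect(C,.0465,.055,(.427,-.299),.04),rect(C,.0145,.0225,(.427,-.299),.05)); s=monitor.state();print(s['ee_pos'])
E
```

```text
(596, array([ 425.3, -297.5]), array([23.7, 23.3]), 72.5, array([ 0.4252, -0.2974])) (1431, array([ 425. , -297.6]), array([49.2, 49.1]), 0.3, array([ 0.4252, -0.2946]))
[ 0.42564272 -0.29974396  0.24519403]
```

```bash
python3 -m jog '{"xyz":[[0.1,-0.1,4],[0.1,-0.1,8],[0.1,-0.1,12],[0.1,-0.1,15],[0.1,-0.1,17.5],[0.1,-0.1,19.5],[0.1,-0.1,20.3],[0.1,-0.1,20.3],[0.1,-0.1,20.3]],"turn":[0,0,0,0,0,0,0,0,0]}' 
python3 -m jog '{"xyz":[[0,0,0],[0,0,0],[0,0,0],[0,0,0],[0,0,0]],"turn":[0,0,0,0,0]}' 1 60
```

```text
t: 1.78
ee_pos: [0.4264, -0.2967, 0.0427]
eef_rot: [[-0.001, 1.0, -0.0], [1.0, 0.001, 0.0], [0.0, -0.0, -1.0]]
ft_force: [0.1, -0.5, 0.2]
finger_gap: 0.589
finger_force: 0.0
t: 2.2
ee_pos: [0.4266, -0.2974, 0.0436]
eef_rot: [[0.0, 1.0, 0.002], [1.0, -0.0, -0.001], [-0.001, 0.002, -1.0]]
ft_force: [-0.1, 1.3, 9.4]
finger_gap: 0.256
finger_force: 58.3
```

```bash
python3 -m jog '{"xyz":[[0,0,-3],[0,0,-6],[0,0,-10],[4,0,-10],[8,0,-10],[12,0,-10],[16,0,-10],[20,0,-10],[24,0,-10],[28,0,-10]],"turn":[0,0,0,0,0,0,0,0,0,0]}' 
python3 -m jog '{"xyz":[[4,0,0],[8,0,0],[12,0,0],[16,0.2,0],[20,0.3,0],[24,0.3,0],[28,0.3,0],[30.7,0.3,0],[30.7,0.3,0],[30.7,0.3,0]],"turn":[0,0,0,0,0,0,0,0,0,0]}' 
python3 - <<'E'
from m import *
C=cloud(snap('wrist','w_ld')).reshape(-1,3); s=monitor.state();print(s['ee_pos'],s['finger_gap'],s['ft_force'])
print(rect(C,.026,.035,(.430,.289),.073))
z=s['ee_pos'][2]
for a in(.02,.03,.04,.05):
  print(a,rect(C,z-a-.003,z-a+.003,s['ee_pos'],.05))
E
```

```text
t: 3.03
ee_pos: [0.4256, -0.0153, 0.143]
eef_rot: [[0.001, 1.0, 0.001], [1.0, -0.001, -0.0], [-0.0, 0.001, -1.0]]
ft_force: [1.5, -0.1, -3.0]
finger_gap: 0.256
finger_force: 60.4
t: 3.87
ee_pos: [0.4287, 0.2913, 0.1427]
eef_rot: [[-0.003, 1.0, 0.001], [1.0, 0.003, 0.0], [0.0, 0.001, -1.0]]
ft_force: [0.4, -0.1, -3.3]
finger_gap: 0.256
finger_force: 60.3
[0.42862646 0.2901057  0.14263166] 0.2539134346242266 [ 0.43562138  0.29098068 -3.88908205]
(11700, array([428.7, 289.7]), array([100.4, 100.3]), 77.9, array([0.4276, 0.3081]))
0.02 (285, array([427.7, 298.6]), array([22.8,  9. ]), 1.4, array([0.4277, 0.3006]))
0.03 (397, array([430.2, 305.6]), array([20.7, 48.3]), 79.2, array([0.4275, 0.3115]))
0.04 (322, array([428.4, 307.9]), array([16.1, 46.5]), 88.1, array([0.4278, 0.312 ]))
0.05 (0, array([0., 0.]), array([0., 0.]), 0.0, array([nan, nan]))m.py:5: RuntimeWarning: Mean of empty slice.
  return len(q),np.round(R[0],1),np.round(R[1],1),round(R[2],1),q[:,:2].mean(0).round(4)
  ret = um.true_divide(
```

View pics/w_ld.png

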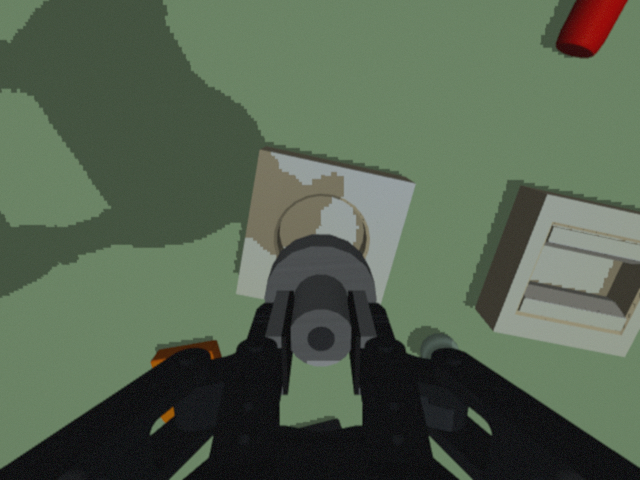

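```bash
python3 -m jog '{"xyz":[[0,0,3],[0,0,5],[0,0,6.5],[0,0,7.5],[0,0,8.2],[0,0,8.8],[0,0,8.9],[0,0,9],[0,0,9],[0,0,9]],"turn":[0,0,0,0,0,0,0,0,0,0]}' 
python3 -m jog '{"xyz":[[0,0,0],[0,0,0],[0,0,0],[0,0,0],[0,0,0],[0,0,-3],[0,0,-6],[0,0,-10],[-3,0,-12],[-6,0,-12]],"turn":[0,0,0,0,0,0,0,0,0,0]}' 5 
python3 - <<'E'
from m import *
C=cloud(snap('wrist','w_ld2')).reshape(-1,3); s=monitor.state();print(s['ee_pos'])
print(rect(C,.0565,.066,(.430,.289),.03), C[(np.hypot(C[:,0]-.429,C[:,1]-.290)<.010)][:,2].max())
E
```

```text
t: 4.75
ee_pos: [0.4291, 0.2895, 0.0536]
eef_rot: [[0.0, 1.0, 0.001], [1.0, -0.0, 0.0], [0.0, 0.001, -1.0]]
ft_force: [-5.3, -5.3, 16.3]
finger_gap: 0.254
finger_force: 62.3
t: 5.58
ee_pos: [0.431, 0.231, 0.1763]
eef_rot: [[-0.002, 1.0, 0.007], [1.0, 0.002, 0.003], [0.003, 0.007, -1.0]]
ft_force: [0.9, -0.3, 0.2]
finger_gap: 0.584
finger_force: 0.0
[0.42928565 0.22594885 0.17424438]
(1156, array([428.4, 289.4]), array([23.3, 23.2]), 89.6, array([0.4283, 0.2894])) 0.06269059615659306
```

Large die seated. Next is the square weight.

```bash
python3 -m jog '{"xyz":[[-4,0,0],[-8,0,0],[-12,0,0],[-14.2,0,0],[-14.2,0,0],[-14.2,0,0]],"turn":[0,0,0,0,0,0]}' 
python3 - <<'E'
from m import *
C=cloud(snap('wrist')).reshape(-1,3); s=monitor.state();print(s['ee_pos'],s['eef_rot'][:,1])
print(rect(C,.0465,.055,(.4285,.0875),.04),rect(C,.0145,.0225,(.4285,.0875),.04))
E
```

```text
t: 6.13
ee_pos: [0.429, 0.0871, 0.1723]
eef_rot: [[0.003, 1.0, -0.0], [1.0, -0.003, 0.0], [0.0, -0.0, -1.0]]
ft_force: [-0.4, 1.4, -0.1]
finger_gap: 0.586
finger_force: 0.0
[0.42905821 0.08795704 0.17225711] [ 9.99999080e-01 -1.35505865e-03 -6.36072774e-05]
(889, array([427.6,  88.8]), array([22.8, 23. ]), 64.6, array([0.4275, 0.0892])) (2979, array([427.3,  88.4]), array([50.1, 50.2]), 17.4, array([0.4274, 0.0923]))
```

```bash
python3 -m jog '{"xyz":[[0.1,-0.1,4],[0.1,-0.1,8],[0.1,-0.1,10.5],[0.1,-0.1,12.2],[0.1,-0.1,13],[0.1,-0.1,13],[0.1,-0.1,13]],"turn":[0,0,0,0,0,0,0]}' 
python3 -m jog '{"xyz":[[0,0,0],[0,0,0],[0,0,0],[0,0,0],[0,0,0],[0,0,-3],[0,0,-6],[0,0,-9],[0,0,-10],[0,0,-10]],"turn":[0,0,0,0,0,0,0,0,0,0]}' 1 60
python3 - <<'E'
from m import *
print(rect(cloud(np.load('side.npz')).reshape(-1,3),.027,.034,(.419,-.110),.073),rect(cloud(np.load('scene.npz')).reshape(-1,3),.027,.034,(.419,-.110),.073))
s=monitor.state();print(s['ee_pos'],s['eef_rot'][:,1])
E
```

```text
t: 6.77
ee_pos: [0.4281, 0.0896, 0.0425]
eef_rot: [[-0.001, 1.0, -0.0], [1.0, 0.001, 0.0], [0.0, -0.0, -1.0]]
ft_force: [0.1, -0.2, 0.5]
finger_gap: 0.585
finger_force: 0.0
t: 7.6
ee_pos: [0.4293, 0.0891, 0.1451]
eef_rot: [[-0.0, 1.0, 0.005], [1.0, 0.0, 0.0], [0.0, 0.005, -1.0]]
ft_force: [0.5, -1.5, -5.1]
finger_gap: 0.256
finger_force: 61.0
(1266, array([ 418.7, -112. ]), array([103.6, 100.5]), 71.4, array([ 0.419 , -0.1138])) (823, array([ 418.9, -109.2]), array([102.8, 100.2]), 71.3, array([ 0.4201, -0.1068]))
[0.42931538 0.08912013 0.14514389] [9.99985059e-01 6.90733195e-06 5.46642711e-03]
```

```bash
python3 -m jog '{"xyz":[[-3,0,0],[-6,-0.2,0],[-9,-0.4,0],[-12,-0.6,0],[-15,-0.8,0],[-18,-0.9,0],[-19.9,-0.95,0],[-19.9,-0.95,0],[-19.9,-0.95,0],[-19.9,-0.95,0]],"turn":[0.1,0.2,0.3,0.4,0.5,0.6,0.628,0.628,0.628,0.628]}' 
python3 - <<'E'
from m import *
C=cloud(snap('wrist','w_sw')).reshape(-1,3); s=monitor.state();print(s['ee_pos'],s['eef_rot'][:,1])
print(rect(C,.026,.035,(.419,-.110),.073))
z=s['ee_pos'][2]
for a in(.02,.026,.03): print(a,rect(C,z-a-.002,z-a+.003,s['ee_pos'],.05))
E
```

```text
t: 8.43
ee_pos: [0.418, -0.1096, 0.1417]
eef_rot: [[0.587, 0.809, -0.001], [0.809, -0.587, 0.001], [-0.0, -0.001, -1.0]]
ft_force: [-0.1, -0.6, -4.7]
finger_gap: 0.257
finger_force: 60.9
[ 0.41805233 -0.10927481  0.1418626 ] [ 0.80968474 -0.5868641  -0.00107107]
(10042, array([ 417.3, -110.6]), array([100.8, 100.3]), 71.4, array([ 0.4333, -0.096 ]))
0.02 (248, array([ 421. , -103.7]), array([ 8.6, 22.8]), 56.1, array([ 0.4221, -0.1023]))
0.026 (5047, array([ 416.7, -109.7]), array([49.9, 50. ]), 71.6, array([ 0.4242, -0.0974]))
0.03 (558, array([ 418.9, -103.3]), array([36.3, 50. ]), 71.6, array([ 0.4265, -0.0902]))
```

View pics/w_sw.png

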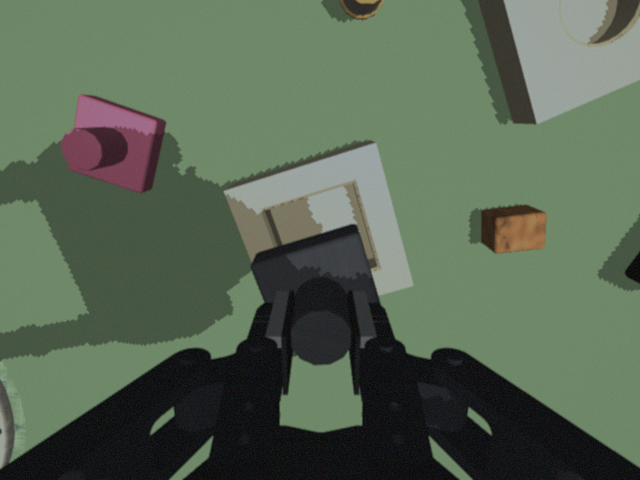

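The weight is held upright at (320,330), and its foot matches the cutout to about 1 mm and 0.2°. Lowering.

```bash
python3 -m jog '{"xyz":[[0,0.1,3],[0,0.1,5],[0,0.1,6.5],[0,0.1,7.5],[0,0.1,8.2],[0,0.1,8.7],[0,0.1,8.9],[0,0.1,8.9],[0,0.1,8.9],[0,0.1,8.9]],"turn":[0,0,0,0,0,0,0,0,0,0]}' 
python3 -m jog '{"xyz":[[0,0,0],[0,0,0],[0,0,0],[0,0,0],[0,0,0],[0,0,-3],[0,0,-6],[0,0,-10],[0,0,-13],[0,0,-13]],"turn":[0,0,0,0,0,0,0,0,0,0]}' 5 
python3 - <<'E'
from m import *
C=cloud(snap('wrist','w_sw2')).reshape(-1,3); s=monitor.state();print(s['ee_pos'],s['eef_rot'][:,1])
print(rect(C,.0565,.066,(.418,-.110),.03), rect(C,.022,.029,(.4175,-.110),.03),C[(np.hypot(C[:,0]-.418,C[:,1]+.110)<.010)][:,2].max())
E
```

```text
t: 9.32
ee_pos: [0.4196, -0.1105, 0.0536]
eef_rot: [[0.587, 0.809, 0.001], [0.809, -0.587, -0.0], [0.0, 0.001, -1.0]]
ft_force: [-0.3, 0.2, -3.8]
finger_gap: 0.259
finger_force: 60.8
t: 10.15
ee_pos: [0.4214, -0.1114, 0.1882]
eef_rot: [[0.587, 0.809, 0.007], [0.809, -0.587, -0.003], [0.002, 0.007, -1.0]]
ft_force: [1.6, -0.5, 0.1]
finger_gap: 0.588
finger_force: 0.0
[ 0.42071799 -0.11115913  0.18587736] [ 0.80921977 -0.58747932  0.00560483]
(847, array([ 418.5, -110.6]), array([22.9, 22.7]), 54.3, array([ 0.4188, -0.1104])) (2434, array([ 417.1, -109.6]), array([57.3, 58.1]), 86.2, array([ 0.42  , -0.1074])) 0.2594838215822125
```

```bash
python3 -m jog '{"xyz":[[3.5,0.5,0],[7,1,0],[10.5,1.4,0],[14,1.8,0],[17.5,2.3,0],[21,2.7,0],[24.5,3.2,0],[27.6,3.6,0],[27.6,3.6,0],[27.6,3.6,0]],"turn":[-0.1,-0.2,-0.3,-0.4,-0.5,-0.6,-0.628,-0.628,-0.628,-0.628]}' 
python3 - <<'E'
from m import *
C=cloud(snap('wrist')).reshape(-1,3); s=monitor.state();print(s['ee_pos'],s['eef_rot'][:,1])
print(rect(C,.0465,.055,(.611,.091),.03),rect(C,.0145,.0225,(.611,.091),.03))
E
```

```text
t: 11.03
ee_pos: [0.6106, 0.0927, 0.1815]
eef_rot: [[-0.002, 1.0, -0.002], [1.0, 0.002, -0.0], [-0.0, -0.002, -1.0]]
ft_force: [0.3, -0.2, -0.6]
finger_gap: 0.589
finger_force: 0.0
[0.60984317 0.09174699 0.1817038 ] [ 9.99996684e-01  8.04406100e-04 -2.44642646e-03]
(871, array([609.7,  91.1]), array([23.8, 23.2]), 78.8, array([0.6097, 0.0916])) (501, array([609.9,  94.6]), array([26.8, 33.1]), 85.3, array([0.6096, 0.0984]))
```

Next: grip, lift, and carry to nest_small at about (625.8,-87), i.e. dx +1.6 cm, dy −17.8 cm.

```bash
python3 -m jog '{"xyz":[[0,0,4],[0,0,8],[0,0,11],[0,0,13],[0,0,13.9],[0,0,13.9],[0,0,13.9]],"turn":[0,0,0,0,0,0,0]}' 
python3 -m jog '{"xyz":[[0,0,0],[0,0,0],[0,0,0],[0,0,0],[0,0,0],[0,0,-3],[0,0,-6],[0,0,-9],[0,0,-10],[0,0,-10]],"turn":[0,0,0,0,0,0,0,0,0,0]}' 1 60
python3 -m jog '{"xyz":[[-3,0,0],[-6.5,0.5,0],[-10,1,0],[-13.5,1.4,0],[-16.5,1.6,0],[-17.8,1.6,0],[-17.8,1.6,0],[-17.8,1.6,0],[-17.8,1.6,0]],"turn":[0,0,0,0,0,0,0,0,0]}' 
python3 - <<'E'
from m import *
C=cloud(snap('wrist','w_sd')).reshape(-1,3); s=monitor.state();print(s['ee_pos'],s['eef_rot'][:,1])
print(rect(C,.026,.035,(.626,-.087),.073))
z=s['ee_pos'][2]
for a in(.02,.026,.03): print(a,rect(C,z-a-.002,z-a+.003,s['ee_pos'],.05))
E
```

```text
t: 11.67
ee_pos: [0.6105, 0.091, 0.0448]
eef_rot: [[0.001, 1.0, -0.0], [1.0, -0.001, -0.0], [-0.0, -0.0, -1.0]]
ft_force: [-0.0, -1.0, 0.4]
finger_gap: 0.585
finger_force: 0.0
t: 12.5
ee_pos: [0.6122, 0.0917, 0.1476]
eef_rot: [[-0.0, 1.0, 0.006], [1.0, 0.0, 0.0], [0.0, 0.006, -1.0]]
ft_force: [-1.2, 0.3, -2.5]
finger_gap: 0.257
finger_force: 59.6
t: 13.25
ee_pos: [0.6261, -0.0853, 0.1435]
eef_rot: [[-0.0, 1.0, -0.001], [1.0, 0.0, 0.001], [0.001, -0.001, -1.0]]
ft_force: [0.2, 1.0, -2.0]
finger_gap: 0.252
finger_force: 59.6
[ 0.62620931 -0.08503158  0.14372745] [ 0.99999892  0.00106509 -0.00101734]
(14748, array([624.3, -88.5]), array([100.7, 100.5]), 78.1, array([ 0.6232, -0.0747]))
0.02 (240, array([625.3, -77.6]), array([ 8.5, 22.3]), 86.5, array([ 0.6251, -0.0759]))
0.026 (741, array([625.2, -76.1]), array([15.2, 32.1]), 85.1, array([ 0.6232, -0.0755]))
0.03 (1094, array([625.4, -76.3]), array([15.6, 32.8]), 84.6, array([ 0.6251, -0.0748]))
```

View pics/w_sd.png

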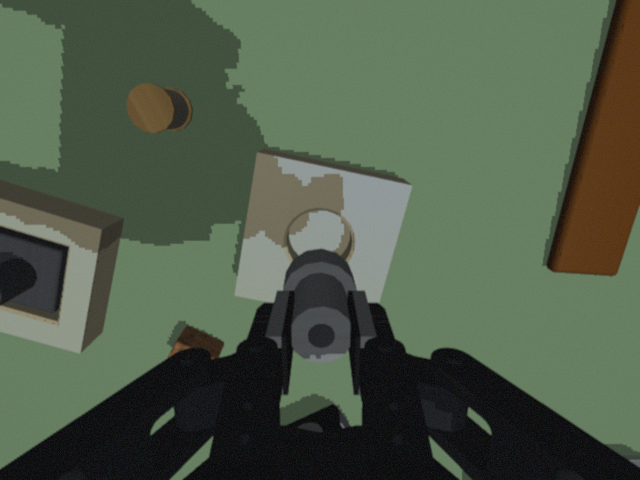

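The die is held upright at (320,310). It needs about 3 mm in −y, then lower.

```bash
python3 -m jog '{"xyz":[[-0.3,-0.1,3],[-0.3,-0.1,5],[-0.3,-0.1,6.5],[-0.3,-0.1,7.5],[-0.3,-0.1,8.2],[-0.3,-0.1,8.7],[-0.3,-0.1,8.9],[-0.3,-0.1,8.9],[-0.3,-0.1,8.9]],"turn":[0,0,0,0,0,0,0,0,0]}' 
python3 -m jog '{"xyz":[[0,0,0],[0,0,0],[0,0,0],[0,0,0],[0,0,0],[0,0,-3],[0,0,-6],[0,0,-10],[0,0,-14],[0,0,-14]],"turn":[0,0,0,0,0,0,0,0,0,0]}' 5 
python3 - <<'E'
from m import *
C=cloud(snap('wrist','w_sd2')).reshape(-1,3); s=monitor.state();print(s['ee_pos'],s['eef_rot'][:,1])
print(rect(C,.0565,.066,(.6245,-.088),.03)); q=C[(np.hypot(C[:,0]-.6245,C[:,1]+.088)<.010)&(C[:,2]<.08)];print(np.percentile(q[:,2],[50,90]))
E
```

```text
t: 14.05
ee_pos: [0.6261, -0.0893, 0.0561]
eef_rot: [[-0.0, 1.0, 0.001], [1.0, 0.0, -0.0], [-0.0, 0.001, -1.0]]
ft_force: [-1.6, -0.3, -1.0]
finger_gap: 0.253
finger_force: 59.8
t: 14.88
ee_pos: [0.6288, -0.0901, 0.2031]
eef_rot: [[-0.0, 1.0, 0.011], [1.0, 0.0, -0.003], [-0.003, 0.011, -1.0]]
ft_force: [1.8, 0.6, 0.6]
finger_gap: 0.588
finger_force: 0.0
[ 0.62774226 -0.08987884  0.1997675 ] [9.99972047e-01 6.94257508e-06 7.47694147e-03]
(812, array([624.5, -89.7]), array([22.9, 23.6]), 0.2, array([ 0.6245, -0.0893]))
[0.06015766 0.06106046]
```

```bash
python3 -m jog '{"xyz":[[-2,0,0],[-4,0,0],[-6,-0.2,0],[-8.5,-0.4,0],[-11,-0.5,0],[-13.5,-0.6,0],[-16,-0.7,0],[-18,-0.8,0],[-18.3,-0.8,0],[-18.3,-0.8,0]],"turn":[0.12,0.24,0.36,0.48,0.6,0.72,0.84,0.96,1.06,1.06]}' 6.5
python3 - <<'E'
from m import *
C=cloud(snap('wrist','w_tp')).reshape(-1,3); s=monitor.state();print(s['ee_pos'],s['eef_rot'][:,1],s['finger_gap'],s['q'])
print(rect(C,.056,.069,(.6185,-.273),.05))
E
```

```text
t: 15.77
ee_pos: [0.617, -0.2738, 0.1943]
eef_rot: [[0.876, 0.483, -0.001], [0.483, -0.876, 0.0], [-0.001, -0.001, -1.0]]
ft_force: [-0.4, 0.2, -0.8]
finger_gap: 0.76
finger_force: 0.0
[ 0.61711181 -0.27268536  0.19439264] [ 0.48931527 -0.87210616 -0.00118715] 0.7626190423193702 [-2.89098540e+01  3.50161884e+01  7.27691448e+01  5.33311317e-03
  7.22915451e+01  3.17928903e+01]
(4159, array([ 617. , -270.8]), array([65.4, 34.3]), 28.9, array([ 0.6187, -0.2702]))
```

View pics/w_tp.png

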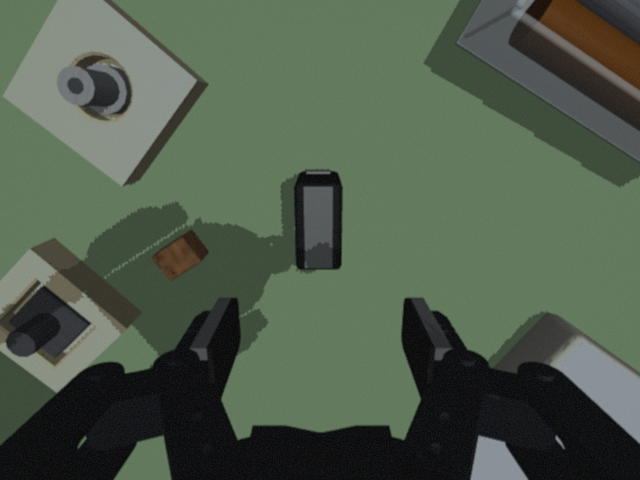

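The tape sits centred at (318,220), aligned with the fingers. Gripping it.

```bash
python3 -m jog '{"xyz":[[0.1,-0.15,4],[0.1,-0.15,8],[0.1,-0.15,11],[0.1,-0.15,13],[0.1,-0.15,14.3],[0.1,-0.15,14.3],[0.1,-0.15,14.3]],"turn":[0,0,0,0,0,0,0]}' 
python3 -m jog '{"xyz":[[0,0,0],[0,0,0],[0,0,0],[0,0,0],[0,0,0],[0,0,-3],[0,0,-6],[0,0,-9],[0,0,-12],[0,0,-12]],"turn":[0,0,0,0,0,0,0,0,0,0]}' 2 90
python3 - <<'E'
from h import *
s=monitor.state();print(s['ee_pos'],s['eef_rot'],s['q'])
X=s['eef_rot'][:2,:2]; print((np.array([.609,.2625])-s['ee_pos'][:2])@X*100)
E
```

```text
t: 16.4
ee_pos: [0.6179, -0.2701, 0.0525]
eef_rot: [[0.871, 0.491, -0.0], [0.491, -0.871, 0.0], [-0.0, -0.0, -1.0]]
ft_force: [-0.1, -0.6, -0.1]
finger_gap: 0.761
finger_force: 0.0
t: 17.23
ee_pos: [0.6203, -0.2719, 0.1795]
eef_rot: [[0.872, 0.489, 0.009], [0.489, -0.872, -0.005], [0.005, 0.008, -1.0]]
ft_force: [1.4, -0.2, -1.9]
finger_gap: 0.376
finger_force: 90.1
[ 0.62026981 -0.27193705  0.17948373] [[ 0.87215589  0.48915226  0.00861246]
 [ 0.48920046 -0.87215855 -0.00472958]
 [ 0.00519795  0.00833815 -0.99995173]] [-2.87218730e+01  3.57763512e+01  7.38241028e+01 -5.41593340e-04
  6.98365688e+01  3.19910750e+01]
[ 25.16178173 -47.16264991]
```

```bash
python3 -m jog '{"xyz":[[1.5,-3,0],[3.3,-6.2,0],[5.1,-9.6,0],[6.9,-13,0],[8.7,-16.4,0],[10.5,-19.8,0],[12.3,-23.2,0],[14.1,-26.6,0],[15.9,-30,0],[17.7,-33.4,0]],"turn":[0.07,0.14,0.21,0.28,0.35,0.42,0.49,0.56,0.63,0.72]}' 
python3 - <<'E'
from h import *
s=monitor.state();X=s['eef_rot'][:2,:2]; print(s['ee_pos'],X,(np.array([.609,.2625])-s['ee_pos'][:2])@X*100)
E
```

```text
t: 18.07
ee_pos: [0.6085, 0.1092, 0.1728]
eef_rot: [[0.978, -0.211, 0.001], [-0.211, -0.978, 0.0], [0.001, -0.0, -1.0]]
ft_force: [1.1, -0.6, -1.8]
finger_gap: 0.378
finger_force: 90.1
[0.60854362 0.10915384 0.1727909 ] [[ 0.9775923  -0.21050548]
 [-0.21050565 -0.97759263]] [ -3.18340757 -15.00061527]
```

```bash
python3 -m jog '{"xyz":[[-0.7,-3.5,0],[-1.5,-7,0],[-2.2,-10.5,0],[-2.8,-13,0],[-3.1,-14.6,0],[-3.2,-14.9,0],[-3.2,-14.9,0],[-3.2,-14.9,0]],"turn":[0,0,0,0,0,0,0,0]}' 
python3 - <<'E'
from m import *
sn=snap('wrist','w_tp2');C=cloud(sn).reshape(-1,3); s=monitor.state();print(s['ee_pos'],s['eef_rot'][:,:2])
print(rect(C,.030,.038,(.609,.263),.073),'floor',rect(C,.006,.014,(.609,.263),.05))
z=s['ee_pos'][2]
for a in(-.012,-.02,.03): print(a,rect(C,z-a-.003,z-a+.003,s['ee_pos'],.04))
C2=cloud(snap('scene','s_tp')).reshape(-1,3);print('scene',[rect(C2,z-a-.003,z-a+.003,s['ee_pos'],.045) for a in(-.01,.03,.045)])
E
```

```text
t: 18.73
ee_pos: [0.6085, 0.2587, 0.1723]
eef_rot: [[0.978, -0.208, -0.0], [-0.208, -0.978, -0.0], [0.0, 0.0, -1.0]]
ft_force: [-0.8, -0.9, -1.6]
finger_gap: 0.379
finger_force: 90.2
[0.60862479 0.25838896 0.17232302] [[ 9.78010727e-01 -2.08554559e-01]
 [-2.08554589e-01 -9.78010668e-01]
 [-4.57874307e-05  3.58575975e-04]]
(9762, array([608.7, 263.2]), array([100.2, 100.1]), 78.0, array([0.6237, 0.2631])) floor (1497, array([635. , 257.8]), array([30. , 46.5]), 78.7, array([0.6288, 0.2591]))
-0.012 (1728, array([607.8, 258.2]), array([58.9, 54.3]), 26.4, array([0.6118, 0.2582]))
-0.02 (757, array([608.2, 258.6]), array([59.2, 23.1]), 78.6, array([0.6141, 0.2578]))
0.03 (275, array([637.6, 252.3]), array([33. ,  3.3]), 76.8, array([0.6386, 0.2522]))
scene [(191, array([607.9, 260. ]), array([45., 63.]), 79.9, array([0.6194, 0.2585])), (103, array([615.6, 271.3]), array([26.3, 70.5]), 55.2, array([0.6151, 0.2736])), (84, array([616.7, 272.2]), array([23.6, 69.8]), 55.7, array([0.6154, 0.2736]))]
```

View pics/w_tp2.png

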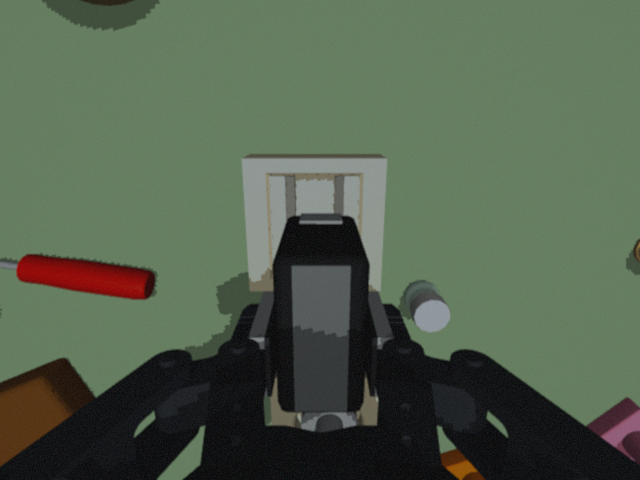

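The tape is held at (320,330) and the slot runs parallel to it, (265–362, 175–290). The nest lies 4.5 mm further in −y of the tool. I'll correct that and lower to just above the lips.

```bash
python3 -m jog '{"xyz":[[0.1,-0.45,2],[0.1,-0.45,4],[0.1,-0.45,5.5],[0.1,-0.45,6.8],[0.1,-0.45,7.6],[0.1,-0.45,8],[0.1,-0.45,8],[0.1,-0.45,8]],"turn":[0,0,0,0,0,0,0,0]}' 
python3 - <<'E'
from m import *
sn=snap('wrist');C=cloud(sn).reshape(-1,3); s=monitor.state();print(s['ee_pos'],s['eef_rot'][:,1])
print(rect(C,.030,.037,(.609,.263),.073))
z=s['ee_pos'][2]
for a in(.0,.02,.03): print(a,rect(C,z-a-.003,z-a+.003,s['ee_pos'],.04))
cv2.imwrite('pics/w_tp3.png',cv2.resize(sn['image'][100:460,160:480,::-1],None,fx=1.6,fy=1.6))
E
```

```text
t: 19.5
ee_pos: [0.6108, 0.2636, 0.0928]
eef_rot: [[0.978, -0.208, 0.001], [-0.208, -0.978, 0.0], [0.001, -0.0, -1.0]]
ft_force: [0.2, 0.0, -1.2]
finger_gap: 0.378
finger_force: 90.2
[0.61092806 0.26378467 0.09309828] [-2.07934157e-01 -9.78142672e-01 -5.46926425e-04]
(16185, array([613.3, 262.2]), array([100.6,  91. ]), 78.0, array([0.6298, 0.258 ]))
0.0 (933, array([614.9, 263. ]), array([59.5, 55.6]), 73.5, array([0.6302, 0.2593]))
0.02 (321, array([640.3, 256.9]), array([32.4,  3. ]), 75.3, array([0.6408, 0.2569]))
0.03 (274, array([639.8, 257.2]), array([33. ,  3.3]), 77.0, array([0.6409, 0.2573]))
```

View pics/w_tp3.png

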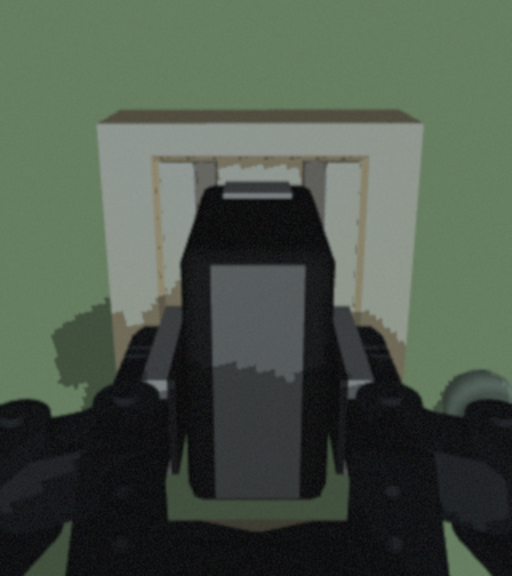

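Tape centred over the slot, within about 0.5 mm. Pressing down slowly.

```bash
python3 -m jog '{"xyz":[[0,0,0.4],[0,0,0.8],[0,0,1.1],[0,0,1.4],[0,0,1.6],[0,0,1.8],[0,0,2.0],[0,0,2.2],[0,0,2.2]],"turn":[0,0,0,0,0,0,0,0,0]}' 
python3 -m jog '{"xyz":[[0,0,0.2],[0,0,0.4],[0,0,0.6],[0,0,0.8],[0,0,0.9],[0,0,0.9],[0,0,0.9]],"turn":[0,0,0,0,0,0,0]}' 
```

```text
t: 20.3
ee_pos: [0.6104, 0.2638, 0.0698]
eef_rot: [[0.978, -0.208, -0.0], [-0.208, -0.978, -0.0], [-0.0, 0.0, -1.0]]
ft_force: [0.9, -1.0, -4.8]
finger_gap: 0.377
finger_force: 90.1
t: 20.88
ee_pos: [0.6104, 0.264, 0.0641]
eef_rot: [[0.978, -0.207, 0.001], [-0.207, -0.978, 0.0], [0.001, -0.001, -1.0]]
ft_force: [-15.1, -4.9, 45.1]
finger_gap: 0.38
finger_force: 96.3
```

```bash
python3 - <<'E'
from m import *
s=monitor.state();print(s['ee_pos'],s['ft_force'],s['finger_gap'])
for n in('wrist','side','scene'):
    C=cloud(snap(n)).reshape(-1,3)
    q=C[(np.hypot(C[:,0]-.609,C[:,1]-.263)<.03)&(C[:,2]>.055)&(C[:,2]<.085)]
    h,e=np.histogram(q[:,2],15,(.055,.085));print(n,h)
E
```

```text
[0.61044826 0.26401578 0.06413429] [-15.09007911  -4.86256982  45.11557585] 0.3800612171754611
wrist [   38    83   113   118   132   152   234   908 10238  1952   269   291
   293   288   225]
side [15 12 12 12 11 11 30 45 55 17  7  0  5  3  0]
scene [  6   8   8   4   4   5  21  87 127  33   4   4   1   3   1]
```

The tape's top is at about 72 mm, so it is on the floor. Releasing and checking.

```bash
python3 -m jog '{"xyz":[[0,0,-0.1],[0,0,-0.2],[0,0,-0.2],[0,0,-0.2],[0,0,-0.2],[0,0,-2],[0,0,-5],[0,0,-9],[0,0,-13],[0,0,-15]],"turn":[0,0,0,0,0,0,0,0,0,0]}' 6.5
python3 -m jog '{"xyz":[[-4,0,0],[-8,0,0],[-11,0,0],[-14,0,0],[-14,0,0],[-14,0,0]],"turn":[0,0,0,0,0,0]}'
python3 - <<'E'
from m import *
for n in('wrist','scene','side'):
    C=cloud(snap(n,n+'_end')).reshape(-1,3)
    print(n,rect(C,.068,.078,(.609,.263),.045),'nest',rect(C,.030,.038,(.609,.263),.073)[1])
    q=C[(np.hypot(C[:,0]-.609,C[:,1]-.263)<.02)&(C[:,2]>.055)&(C[:,2]<.1)]; print(np.median(q[:,2]) if len(q) else 0)
    for k,c in dict(ld=(.429,.290),sd=(.6245,-.089),sq=(.418,-.110)).items():
        q=C[(np.hypot(C[:,0]-c[0],C[:,1]-c[1])<.015)&(C[:,2]>.055)&(C[:,2]<.08)]; print(k,len(q), np.round(np.median(q,0),4) if len(q) else '')
E
```

```text
t: 21.87
ee_pos: [0.6117, 0.2643, 0.2159]
eef_rot: [[0.978, -0.208, 0.005], [-0.208, -0.978, 0.002], [0.004, -0.002, -1.0]]
ft_force: [0.4, -0.0, -0.1]
finger_gap: 0.762
finger_force: 0.0
t: 22.37
ee_pos: [0.4722, 0.2933, 0.2114]
eef_rot: [[0.979, -0.206, -0.0], [-0.206, -0.979, -0.0], [-0.0, 0.0, -1.0]]
ft_force: [0.5, 0.9, 0.2]
finger_gap: 0.758
finger_force: 0.0
wrist (3609, array([594.9, 266.1]), array([34., 39.]), 78.3, array([0.5952, 0.266 ])) nest [591.8 266.8]
0.07234410082766851
ld 725 [0.4294 0.2892 0.0601]
sd 0 
sq 0 
scene (774, array([609.6, 264.8]), array([33.7, 65.8]), 79.0, array([0.6105, 0.2655])) nest [609.8 264.4]
0.07135002122417725
ld 152 [0.4299 0.2908 0.0592]
sd 91 [ 0.6267 -0.0873  0.0586]
sq 69 [ 0.4206 -0.1089  0.0584]
side (253, array([608.6, 261.2]), array([37.7, 64.4]), 82.9, array([0.6089, 0.2589])) nest [609.8 261.2]
0.07100059165135594
ld 61 [0.4293 0.2865 0.0591]
sd 105 [ 0.6253 -0.0917  0.0592]
sq 103 [ 0.4198 -0.1147  0.0589]
```

View pics/scene_end.png

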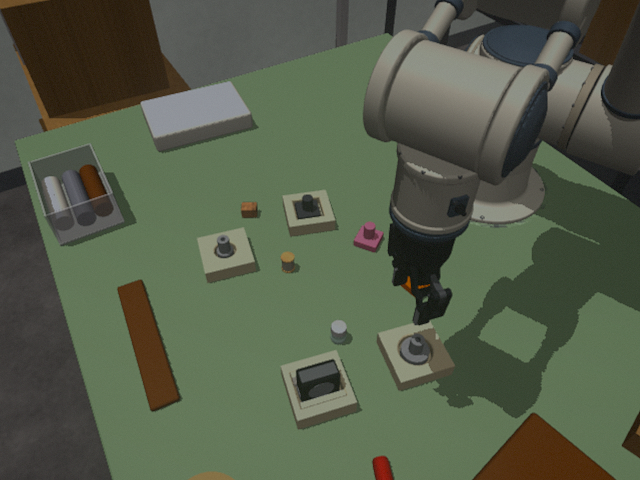

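All four are seated upright and centred: large die (415,345), small die (224,242), square weight (308,205), tape (318,378). The gripper is clear of everything.

```bash
python3 -c "
from workcell import close_job; print(close_job())"
```

```text
the job is handed in; nothing more can be done
None
```

The job is handed in at about 22 s on the robot's clock (limit 96 s): cameras show both dies, the square weight and the tape measure upright, centred and fully down in their own nests, gripper clear; no verdict was returned.

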